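Show a punch from its case to the inspection camera

TASK

Slide the blue cover of the wooden punch case fully open, draw the punch with the red end out of its socket, and tilt it over so that the engraved face at its lower end looks squarely into the lens of the inspection camera, centred, about 6 cm in front of the glass. Finish while holding the punch there, raised and still: do not put it down or let go. Do not touch the camera, leave the cover open, and leave the blue-ended punch and everything else where they stand.

Things in the scene. Friction and masses are not known exactly. Their poses are not given: they have to be found in the camera images.
- box: Wooden punch case fixed to the bench, 150 (x) x 290 (y) x 95 high, walls 8 thick. Origin: centre of its underside; z up; only its yaw varies. Two bays, each 134 (x) x 133 (y) inside, centred at y = -70.5 and y = +70.5, floors 35 above the bench, divided by a wall 8 thick and 85 high. The cover starts over the -y bay.
- bay (a point): Centre of the floor of the case's -y bay, 35 above the bench. Two round sockets, 23 wide and 30 deep, are bored in this floor 28 either side of it along the box's y; one holds the red-ended punch, the other the blue-ended one (either way round).
- cover (a joint): Slide of the flat blue plastic cover (148 x 146 x 6, underside 97 and top 103 above the bench), m: 0 = fully over the -y bay, growing as it slides along the box's +y over the other bay, 0.14 = fully open, at its stop. Starts between 0 and 0.025. Rubs with about 1.5 N; stays where it is left.
- cover_rib (a point): Centre of the top of the cover's black grip rib, 127 above the bench. The rib stands upright on the cover, 24 tall, 80 long along the box's x, 12 thick along the box's y, and moves with the cover (at box y = -35.5 plus the joint value).
- punch_red: Steel punch, the one to draw, 80 long: foot 20 diameter for the lowest 16, then a round shank 18 diameter, the topmost 8 painted red. Origin: centre of the engraved face at its lower end; z runs along its axis from the engraved face to the red end. 0.13 to 0.25 kg. It stands upright in a socket, engraved face down 5 above the bench, red end 85 above the bench (50 above the bay floor).
- punch_red_top (a point): Centre of the red end of that punch, 80 above its origin along its axis.
- camera: Inspection camera on a grey base plate 120 x 90 x 12, fixed to the bench; nothing may press on it. Origin: centre of the base's underside; z up; only its yaw varies. Its barrel looks up at 45 degrees, towards the base's -x. The side brackets are 85 high; the barrel's lens rim is its highest point, 134 above the bench.
- camera_head: The white camera barrel, 52 diameter at its black front rim, 92 long. Origin: centre of the front glass, at x = -35, z = 115 in the camera base's frame; z axis = the viewing direction out of the lens (45 degrees up, horizontally along the base's -x).
- punch_blue: Bystander: punch like the red one with a blue end, in the other socket.
- collar: Bystander: steel ring 38 diameter, 16 high, on the floor of the case's +y bay. Origin: centre of its underside.
- oil: Bystander: amber bottle 48 diameter, 130 high. Origin: centre of its underside.
- bin_blue: Bystander: open blue bin 120 x 150 x 50. Origin: centre of its underside.
- wrench: Bystander: steel wrench lying on the bench.
- brush: Bystander: brush lying on the bench.
- die_holder: Bystander: dark steel block 50 x 50 x 28 with a round steel boss 12 high. Origin: centre of its underside.
Things that resemble listed ones, but are neither listed nor needed, are in the scene too. Leave any yellow look-alike of the camera alone.

How it is judged:
On the way, in this order (a step that is already met when the one before it is completed fails the run):
1. the cover is slid fully open (value of joint cover above 0.125 m), for 0.2 s.
2. the red-ended punch is drawn clear of its socket in the fingers (z of punch_red in the frame of box above 0.05 m and contact force between punch_red and the fingers above 1 N), for 0.2 s.
At the end, for the whole second after the job is handed in: Cover joint above 120 mm; red-ended punch at rest in the fingers alone, face 35 to 90 mm before the lens, within 18 mm of its axis each way, facing it within 0.25 rad, over 110 mm above the bench; blue punch within 15 mm, other things within 20 mm of their starts (value of joint cover above 0.12 m and angle between the z axis of punch_red and the z axis of camera_head, either way round below 0.25 rad and z of punch_red in the frame of camera_head between 0.035 and 0.09 m and z of punch_red_top in the frame of camera_head above 0.11 m and x of punch_red in the frame of camera_head between -0.018 and 0.018 m and y of punch_red in the frame of camera_head between -0.018 and 0.018 m and height (world z) of punch_red above 0.11 m and contact force between punch_red and the fingers above 1 N and contact force between punch_red and box below 0.1 N and contact force between punch_red and camera below 0.1 N and linear speed of punch_red below 0.02 m/s and angular speed of punch_red below 0.15 rad/s and distance of punch_blue from where it was at the start of the episode below 0.015 m and distance of each of collar, oil, bin_blue, wrench, brush, die_holder from where it was at the start of the episode below 0.02 m); the arm keeps its last pose, push and grip.
It fails at once if the camera is knocked or pressed (contact force between camera and anything else above 2 N).
It fails at once if the blue-ended punch or another bystander is moved from its place (distance of punch_blue from where it was at the start of the episode above 0.02 m or distance of any of collar, oil, bin_blue, wrench, brush, die_holder from where it was at the start of the episode above 0.025 m).
It also fails if it takes over 48 s, if anything falls off the work surface, if the arm or the gripper's body presses on something with over 40 N, if the wrist force passes 120 N, or if a joint passes its speed limit or range.

ROBOT

A 6-joint arm with a two-finger parallel gripper is mounted at the origin on the work surface. World frame = base frame: x ahead of the robot, y to its left, z up, the work surface at z = 0. Lengths are in m, angles in rad, forces in N, time in s.
With the tool pointing down it reaches from about 0.35 to 0.975 m from the base axis. Payload 4.9 kg.
Tool frame: the origin (TCP) lies on the centre line of the jaws, within the pads' length; the fingertips stand 25 mm ahead of it and the grasp point (between the pads) lies 6 mm ahead of it; z points along the fingers, y is the line along which they close (so a half turn about z gives the same grasp; the last joint's range is limited). The gripper opens to 85 mm and grips with 20 to 120 N. Pads are 22 mm wide; open, the fingers measure 114 mm over their backs; the gripper's body (76 mm by 85 mm) begins 54 mm behind the grasp point. The pads swing forward as they close: fully open they stand 13 mm farther back than shut.
Start: joints at [-1.396, 0.053, 1.613, -0, 1.476, -0.119], TCP at [0.181, -0.598, 0.256] pointing down, gripper open.
Joint ranges: [-3.01, 3.01], [-1.01, 2.22], [0.06, 2.58], [-1.02, 4.17], [0.09, 2.62], [-3.14, 3.14]. Speed limits (rad/s): [2.57, 2.57, 3.14, 3.14, 3.14, 3.14].

INTERFACE

Orientations are given as a unit quaternion [w, x, y, z].
In Python, from plant import state, grab_frame, get_calibration, job gives the robot as it stands. The module is installed in compiled form; this text tells all that it offers.
- The arm moves only by the tool move_arm, never from a script. Its argument "targets" is a list that holds one entry, the list of rows, each a list of 5 numbers: the opening in per cent of the stroke, from 0 (shut) to 100 (fully open), then the shift along the tool's x, y, z as a fraction of full scale, then the turn about the tool's z as a fraction of full scale. A call has 1 to 5 rows; each row shifts and turns the commanded pose from where the row before left it, along the tool's axes as they then stand; what a row does not reach is not made up. Full scale, the value 1, is 0.6 m for a shift and 6 degrees for a turn. A row lasts 1/12 s, in which the tool goes at most 41.7 mm and 7.16 degrees, less where a joint would pass 70% of its speed; a pose out of reach is approached as far as the arm can. A call with a number of a shift or a turn outside -1 to 1 is refused whole. A call with a gripper value outside its range is refused whole. The fingers move at their own pace and stop on an object; the grip force is fixed at half the most. Time passes only in rows, so rows that do not move let the fingers close. It gives the time, the measured TCP pose, the force, the opening and the grip force at its end, in the units of the state.
- state(): the state, without advancing time (a new reading comes with each control period).
- grab_frame(name): name is "scene" or "top" or "wrist"; returns the picture (384x512x3 uint8, red, green, blue); there is no depth.
- get_calibration(name): a dict with "vertical_fov" (degrees; the focal length in pixels is half the picture's height over the tangent of half this angle, whatever the lens; pixels are square), "cx", "cy" (the principal point, pixels), "dist_coeffs" ([k1, k2, p1, p2, k3] as OpenCV has them; the pictures are not rectified), "R" (3x3) and "t" (3): a world point X has camera coordinates R X + t. Camera axes: x right, y down, z forward; pixel columns grow to the right and rows downward; lengths in m; the calibration is good to about 2 mm. A picture is of the moment at which its call begins: read the wrist's pose just before it. get_calibration takes no time and is no camera call; for the wrist camera it gives the pose at the moment of the call.
- job.job_done(): hands the job in; it is judged then, once.
The state is a dict: "time": time; "joint_pos": joint angles; "joint_vel": joint speeds; "joint_efforts": joint torques, N m; "tool_pos": TCP position; "tool_rot": TCP orientation; "contact_force": force on the tool from outside, world axes, zero at the start; "ft_torque": the same for the moment, N m; "gripper_width": opening from 0.0 (shut) to 1.0 (fully open); "grasp_force": force on a finger pad.
Only numpy, scipy, OpenCV 4.12 (cv2) and the standard library are available. Lean on these libraries where they do the work, as an engineer would, in place of code of your own. Each camera call takes 0.05 s, during which the arm holds its last target. There are 200 camera calls.

## Working session

There is one attempt and no reset: what is moved stays moved. The work goes in short steps, Python scripts to look and compute and a tool call to move; the robot and the scene stay as the last step left them, time stands still between calls to the robot, and variables do not carry over. Pictures are saved under pics/ and viewed, at most 13 in all, crops included, and the job is handed in when it is done.

Besides the shell and the picture viewer there is one more tool, called as name(argument=value, ...) on one line, values as JSON. move_arm: Moves the arm, as the interface text tells. Shift numbers are shares of 0.6 m and turn numbers shares of 6 degrees, none past 1 either way. Its arguments: {"type":"object","properties":{"targets":{"type":"array"}},"required":["targets"]}

```bash
mkdir -p pics; cat > h.py <<'E'
import numpy as np, cv2
from scipy.spatial.transform import Rotation as Ro
from plant import state, grab_frame, get_calibration, job
def K(c):
    f=192/np.tan(np.radians(c["vertical_fov"])/2); return np.array([[f,0,c["cx"]],[0,f,c["cy"]],[0,0,1]])
def proj(c,P):
    r,_=cv2.Rodrigues(np.array(c["R"])); return cv2.projectPoints(np.float64(P).reshape(-1,1,3),r,np.float64(c["t"]),K(c),np.float64(c["dist_coeffs"]))[0].reshape(-1,2)
def back(c,uv,z):
    n=cv2.undistortPoints(np.float64(uv).reshape(-1,1,2),K(c),np.float64(c["dist_coeffs"])).reshape(-1,2)
    R=np.array(c["R"]);o=-R.T@np.array(c["t"]);d=np.c_[n,np.ones(len(n))]@R
    return o+d*((z-o[2])/d[:,2])[:,None]
def rot(s): q=s["tool_rot"]; return Ro.from_quat([q[1],q[2],q[3],q[0]]).as_matrix()
def save(n,im,s=1.5): cv2.imwrite(f"pics/{n}.png",cv2.resize(im[...,::-1],None,fx=s,fy=s,interpolation=cv2.INTER_CUBIC))
E
python3 - <<'E'
from h import *
s=state();print(s);print(rot(s).round(3))
for n in("top","scene"):
    im=grab_frame(n);np.save(f"{n}0.npy",im);save(n+"0",im,1.55);c=get_calibration(n);print(n,c)
E
```

```text
{'time': 0.0, 'joint_pos': array([-1.39600596e+00,  5.33830215e-02,  1.61428718e+00,  5.70004382e-06,
        1.47601311e+00, -1.18998396e-01]), 'joint_vel': array([-6.98043235e-05, -1.51835262e-04,  6.76408469e-04, -1.15698597e-03,
       -1.13447423e-03, -1.17217698e-03]), 'joint_efforts': array([-1.58055245e-04, -3.93681979e+01, -3.70174634e+01, -8.26170390e-05,
        7.07065308e-03, -2.81567665e-06]), 'tool_pos': array([ 0.18089054, -0.59765298,  0.25505083]), 'tool_rot': array([-1.04500195e-03,  9.89229906e-01,  1.46366319e-01, -2.63208711e-05]), 'contact_force': array([ 0.8279717 , -0.00990406,  0.63634018]), 'ft_torque': array([0.00922248, 0.0044351 , 0.01912814]), 'grasp_force': 0.0, 'gripper_width': 1.0011737524145712}
[[ 0.957  0.29  -0.   ]
 [ 0.29  -0.957  0.002]
 [ 0.    -0.002 -1.   ]]
top {'vertical_fov': 56.9947955234057, 'cx': 260.0190983686076, 'cy': 195.18284201858745, 'dist_coeffs': array([-0.07270022,  0.        ,  0.        ,  0.        ,  0.        ]), 'R': array([[ 9.76310865e-03, -9.99952092e-01,  7.04533552e-04],
       [-9.88697912e-01, -9.75863335e-03, -1.49603500e-01],
       [ 1.49603208e-01,  7.64024370e-04, -9.88745820e-01]]), 't': array([0.00519899, 0.58566493, 1.01288466])}
scene {'vertical_fov': 54.401725980944185, 'cx': 257.17987739929896, 'cy': 191.86623645572683, 'dist_coeffs': array([-0.08055011,  0.        ,  0.        ,  0.        ,  0.        ]), 'R': array([[ 0.33858539,  0.94068534, -0.02170303],
       [ 0.5166981 , -0.20515523, -0.83122464],
       [-0.78637332,  0.2702266 , -0.5555129 ]]), 't': array([-0.16329922, -0.21524165,  1.73527548])}
```

View pics/top0.png

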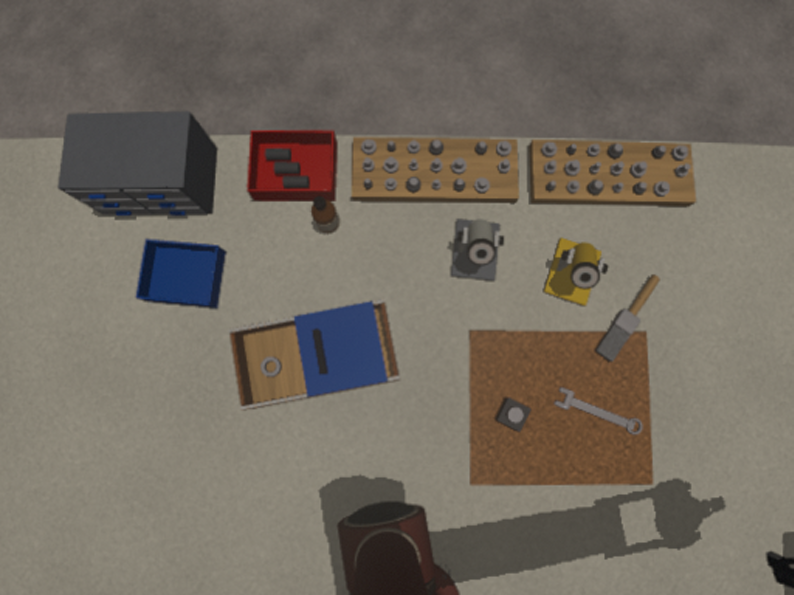

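View pics/scene0.png

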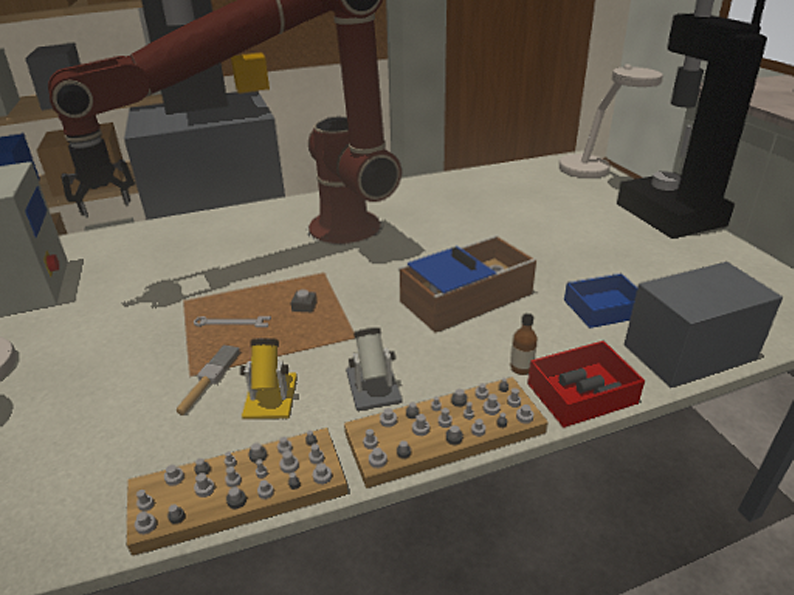

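```bash
python3 - <<'E'
from h import *
im=np.load("top0.npy");a=im[185:270,145:262];b=im[130:190,280:340]
A=cv2.resize(a,None,fx=4,fy=4,interpolation=cv2.INTER_CUBIC);B=cv2.resize(b,None,fx=5,fy=5,interpolation=cv2.INTER_CUBIC)
o=np.zeros((345,780,3),np.uint8);o[:340,:468]=A;o[:300,470:770]=B;save("crop",o,1)
c=get_calibration("top")
r,g,bl=[im[...,i].astype(int) for i in range(3)]
m=((bl>r*1.6)&(bl>60)).astype(np.uint8);m[:,:170]=0;m[:180]=0
m=cv2.morphologyEx(m,cv2.MORPH_CLOSE,np.ones((9,9)))
k=max(cv2.findContours(m,0,1)[0],key=cv2.contourArea);p=cv2.approxPolyDP(k,4,True).reshape(-1,2);print(p,back(c,p,.103).round(4))
E
```

```text
[[239 195]
 [190 204]
 [199 254]
 [248 245]] [[0.5766 0.0702 0.103 ]
 [0.5496 0.2079 0.103 ]
 [0.4107 0.1778 0.103 ]
 [0.437  0.0428 0.103 ]]
```

View pics/crop.png

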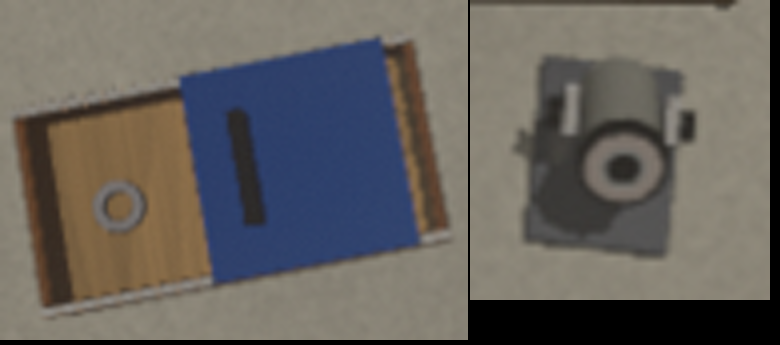

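```bash
cat > fit.py <<'E'
from h import *
from scipy.optimize import least_squares
c=get_calibration("top")
def T(x,y,a,P):
    P=np.float64(P);C,S=np.cos(a),np.sin(a);return np.c_[x+C*P[:,0]-S*P[:,1],y+S*P[:,0]+C*P[:,1],P[:,2]]
q=lambda p,f,o:(np.float64(p)+.5)/f-.5+np.array(o)
bu=q([(15,118),(413,42),(450,238),(45,313)],4,(145,185))
cu=q([(181,77),(380,38),(419,244),(214,284),(238,112),(255,222)],4,(145,185))
def fb(v):
    x,y,a,j=v;B=[(.075,.145,.095),(.075,-.145,.095),(-.075,-.145,.095),(-.075,.145,.095)]
    y0=-.0705+j;C=[(.074,y0+.073,.103),(.074,y0-.073,.103),(-.074,y0-.073,.103),(-.074,y0+.073,.103),(.04,j-.0355,.127),(-.04,j-.0355,.127)]
    return (proj(c,np.r_[T(x,y,a,B),T(x,y,a,C)])-np.r_[bu,cu]).ravel()
r=least_squares(fb,[.5,.18,.2,.01],loss="soft_l1");print("box",r.x.round(4),r.fun.reshape(-1,2).round(1).tolist())
ku=q([(71,57),(213,72),(195,255),(55,240),(154,166)],5,(280,130))
def fk(v):
    x,y,a=v;return (proj(c,T(x,y,a,[(.06,.045,.012),(.06,-.045,.012),(-.06,-.045,.012),(-.06,.045,.012),(-.035,0,.115)]))-ku).ravel()
r2=least_squares(fk,[.7,-.07,0],loss="soft_l1");print("cam",r2.x.round(4),r2.fun.reshape(-1,2).round(1).tolist())
x,y,a,j=r.x
print("rib",T(x,y,a,[(0,-.0355+j,.127)]),"sockets",T(x,y,a,[(0,-.0985,.085),(0,-.0425,.085)]))
print("lens",T(*r2.x,[(-.035,0,.115)]))
E
python3 fit.py
```

```text
box [0.4826 0.1726 0.2001 0.0202] [[-0.6, -2.4], [0.1, -2.5], [0.7, 0.7], [-0.2, 1.4], [-0.4, -0.2], [0.7, -0.2], [0.7, 0.3], [-0.0, 0.3], [-0.8, -0.6], [-0.1, 0.8]]
cam [ 0.7019 -0.1334 -0.0984] [[0.1, -0.4], [-0.0, -0.4], [0.5, 0.1], [-0.3, -0.0], [-0.3, 0.6]]
rib [[0.48560299 0.15755658 0.127     ]] sockets [[0.50213279 0.07604719 0.085     ]
 [0.49100276 0.13093    0.085     ]]
lens [[ 0.66708033 -0.12991899  0.115     ]]
```

```bash
cat > go.py <<'E'
from h import *
import sys
BX,BY,BA=.4826,.1726,.2001
def go(x,y,z,frame="w",yaw=None):
    """shift to target in the tool's axes as they stand (mm and shares), turn to yaw of tool x"""
    s=state();R=rot(s);p=s["tool_pos"]
    if frame=="b": C,S=np.cos(BA),np.sin(BA);x,y=BX+C*x-S*y,BY+S*x+C*y
    d=R.T@(np.array([x,y,z])-p);a=np.arctan2(R[1,0],R[0,0])
    print("t",round(s["time"],2),"pos",p.round(4),"yaw",round(a,4),"shift mm",(d*1000).round(1),"share",(d/.6).round(4),"F",np.round(s["contact_force"],1),"w",round(s["gripper_width"],3))
    if yaw is not None:
        t=(a-yaw+np.pi)%(2*np.pi)-np.pi;print("turn share",round(np.degrees(t)/6,3))
if __name__=="__main__":
    v=sys.argv;go(*map(float,v[1:4]),v[4],float(v[5]) if len(v)>5 else None)
E
python3 go.py 0 -0.06 .19 b .2
```

```text
t 0.1 pos [ 0.1809 -0.5977  0.2552] yaw 0.2938 shift mm [ 506.2 -590.1   66.4] share [ 0.8437 -0.9835  0.1107] F [-0.4 -0.6  0.2] w 0.998
turn share 0.895
```

move_arm(targets=[[[0,0.042,-0.049,0,0],[0,0.042,-0.049,0,0],[0,0.042,-0.049,0,0],[0,0.042,-0.049,0,0],[0,0.042,-0.049,0,0]]])

```text
time: 0.52
tool_pos: [0.2592, -0.4191, 0.2555]
tool_rot: [-0.001, 0.989, 0.146, -0.0]
contact_force: [0.7, -0.4, 0.2]
gripper_width: 0.297
grasp_force: 0.0
```

move_arm(targets=[[[0,0.042,-0.049,0,0],[0,0.042,-0.049,0,0],[0,0.042,-0.049,0,0],[0,0.042,-0.049,0,0],[0,0.042,-0.049,0,0]]])

```text
time: 0.93
tool_pos: [0.3371, -0.2419, 0.2559]
tool_rot: [-0.0, 0.989, 0.146, 0.0]
contact_force: [0.5, -0.3, -0.3]
gripper_width: 0.002
grasp_force: 0.0
```

move_arm(targets=[[[0,0.042,-0.049,0,0],[0,0.042,-0.049,0,0],[0,0.042,-0.049,0,0],[0,0.042,-0.049,0,0],[0,0.042,-0.049,0,0]]])

```text
time: 1.35
tool_pos: [0.4152, -0.0646, 0.2561]
tool_rot: [0.0, 0.989, 0.146, 0.0]
contact_force: [1.1, -2.0, 0.7]
gripper_width: -0.0
grasp_force: 0.0
```

move_arm(targets=[[[0,0.042,-0.049,0,0],[0,0.042,-0.049,0,0],[0,0.042,-0.049,0.03,0],[0,0.042,-0.049,0.04,0],[0,0.003,-0.003,0.04,0.9]]])

```text
time: 1.77
tool_pos: [0.4786, 0.078, 0.193]
tool_rot: [-0.001, 0.995, 0.102, 0.002]
contact_force: [-0.4, -0.5, -0.7]
gripper_width: 0.002
grasp_force: 0.0
```

```bash
python3 go.py 0 -0.06 .135 b .2
```

```text
t 1.77 pos [0.4786 0.078  0.193 ] yaw 0.2035 shift mm [ 22.6 -31.8  58.1] share [ 0.0377 -0.053   0.0968] F [-0.4 -0.5 -0.7] w 0.002
turn share 0.034
```

move_arm(targets=[[[0,0.042,-0.05,0,0],[0,0,0,0.05,0],[0,0,0,0.046,0],[0,0,0,0,0],[0,0,0,0,0]]])

```text
time: 2.18
tool_pos: [0.4944, 0.1079, 0.1337]
tool_rot: [-0.0, 0.995, 0.1, -0.002]
contact_force: [0.4, -1.3, 1.4]
gripper_width: -0.001
grasp_force: 0.0
```

```bash
python3 go.py 0 0.0835 .135 b .2
```

```text
t 2.18 pos [0.4944 0.1079 0.1337] yaw 0.1998 shift mm [   1.2 -149.3   -1.2] share [ 0.002  -0.2488 -0.002 ] F [ 0.4 -1.3  1.4] w -0.001
turn share -0.002
```

move_arm(targets=[[[0,0,-0.035,0,0],[0,0,-0.035,0,0],[0,0,-0.035,0,0],[0,0,-0.035,0,0],[0,0,-0.035,0,0]]])

```text
time: 2.6
tool_pos: [0.4755, 0.2107, 0.1373]
tool_rot: [0.001, 0.995, 0.099, 0.001]
contact_force: [0.4, -2.8, -0.6]
gripper_width: -0.003
grasp_force: 1.2
```

move_arm(targets=[[[0,0,-0.025,0,0],[0,0,-0.015,0,0],[0,0,-0.01,0,0],[0,0,0,0,0],[0,0,0,0,0]]])

```text
time: 3.02
tool_pos: [0.4696, 0.2402, 0.1361]
tool_rot: [-0.0, 0.995, 0.099, 0.001]
contact_force: [0.2, 0.7, 0.0]
gripper_width: -0.002
grasp_force: 0.0
```

```bash
python3 go.py 0 0.0835 .135 b .2; python3 - <<'E'
from h import *
im=grab_frame("top");np.save("top1.npy",im);save("top1",im[170:280,130:280],5)
E
```

```text
t 3.02 pos [0.4696 0.2402 0.1361] yaw 0.1993 shift mm [ -0.7 -14.7   1.1] share [-0.0011 -0.0245  0.0019] F [0.2 0.7 0. ] w -0.002
turn share -0.006
```

View pics/top1.png

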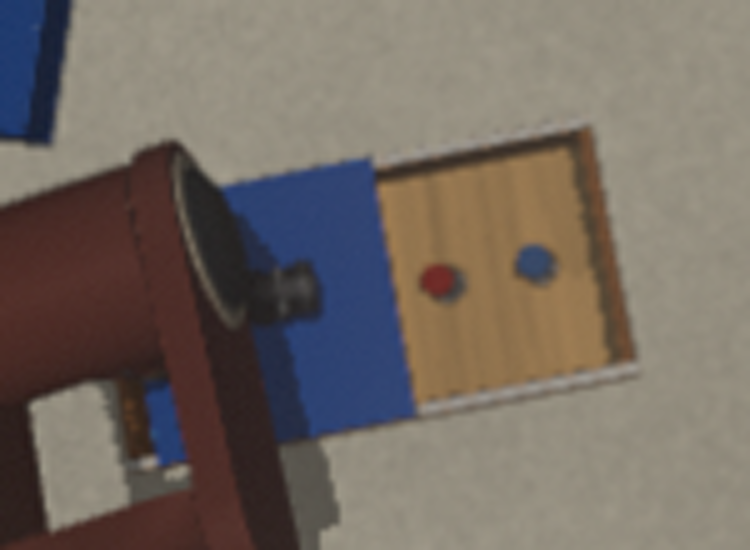

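```bash
cat > q.py <<'E'
from h import *
from go import BX,BY,BA
c=get_calibration("top")
def inb(P): d=P[:,:2]-[BX,BY];C,S=np.cos(BA),np.sin(BA);return np.c_[d[:,0]*C+d[:,1]*S,-d[:,0]*S+d[:,1]*C]
E
python3 - <<'E'
from q import *
f=lambda p:(np.float64(p)+.5)/5-.5+[130,170]
print("cover edge j",inb(back(c,f([(372,160),(414,415)]),.103))+[0,.1435])
P=back(c,f([(438,281),(535,262)]),.085);print(P,inb(P))
P=back(c,f([(594,127),(638,368)]),.095);print(inb(P))
E
python3 go.py 0 0.0835 .135 b .2
```

```text
cover edge j [[ 0.07193652  0.12476003]
 [-0.07252392  0.12576455]]
[[0.49029422 0.13160058 0.085     ]
 [0.50168644 0.07669104 0.085     ]] [[-0.00060865 -0.04171071]
 [-0.00035796 -0.09778902]]
[[ 0.06800021 -0.14506252]
 [-0.07029025 -0.14405409]]
t 3.07 pos [0.4695 0.2399 0.1358] yaw 0.1989 shift mm [ -0.6 -15.    0.8] share [-0.0009 -0.0249  0.0014] F [ 1.  -0.5 -0.9] w 0.001
turn share -0.011
```

move_arm(targets=[[[0,0,-0.01,0,0],[0,0,-0.008,0,0],[0,0,-0.005,0,0],[0,0,-0.003,0,0],[0,0,0,0,0]]])

```text
time: 3.48
tool_pos: [0.4659, 0.2559, 0.1353]
tool_rot: [-0.0, 0.995, 0.1, 0.0]
contact_force: [-0.4, -0.1, 0.2]
gripper_width: -0.001
grasp_force: 0.1
```

```bash
python3 go.py -0.0006 -0.042 .2 b .2
```

```text
t 3.48 pos [0.4659 0.2559 0.1353] yaw 0.1999 shift mm [ -0.8 127.  -64.8] share [-0.0013  0.2116 -0.1079] F [-0.4 -0.1  0.2] w -0.001
turn share -0.001
```

move_arm(targets=[[[0,0,0.03,0,0],[0,0,0,-0.055,0],[0,0,0.06,-0.053,0],[60,0,0.06,0,0],[60,0,0.06,0,0]]])

```text
time: 3.9
tool_pos: [0.4912, 0.1364, 0.1985]
tool_rot: [-0.0, 0.995, 0.101, 0.002]
contact_force: [-0.4, -0.9, 0.0]
gripper_width: 0.277
grasp_force: 0.0
```

move_arm(targets=[[[60,0,0,0,-1],[60,0,0,0,-1],[60,0,0,0,-1],[60,0,0,0,-1],[60,0,0,0,-1]]])

```text
time: 4.32
tool_pos: [0.4897, 0.1367, 0.1954]
tool_rot: [-0.0, 0.934, 0.356, -0.0]
contact_force: [-0.6, -0.6, -0.2]
gripper_width: 0.598
grasp_force: 0.0
```

move_arm(targets=[[[60,0,0,0,-1],[60,0,0,0,-1],[60,0,0,0,-1],[60,0,0,0,-1],[60,0,0,0,-1]]])

```text
time: 4.73
tool_pos: [0.4897, 0.1369, 0.1954]
tool_rot: [-0.0, 0.81, 0.586, -0.0]
contact_force: [0.9, -0.6, -0.6]
gripper_width: 0.604
grasp_force: 0.0
```

move_arm(targets=[[[60,0,0,0,-1],[60,0,0,0,-1],[60,0,0,0,-1],[60,0,0,0,-1],[60,0,0,0,-1]]])

```text
time: 5.15
tool_pos: [0.4896, 0.1369, 0.1954]
tool_rot: [-0.001, 0.631, 0.776, -0.0]
contact_force: [0.6, -0.1, -0.2]
gripper_width: 0.595
grasp_force: 0.0
```

move_arm(targets=[[[60,0,0,0,0],[60,0,0,0,0]]])

```text
time: 5.32
tool_pos: [0.4897, 0.1368, 0.1955]
tool_rot: [-0.0, 0.634, 0.773, -0.0]
contact_force: [1.2, -0.6, 0.6]
gripper_width: 0.602
grasp_force: 0.0
```

```bash
python3 go.py -0.0006 -0.042 .075 b 1.7708; python3 - <<'E'
from h import *
c=get_calibration("wrist");im=grab_frame("wrist");np.save("w1.npy",im);save("w1",im,1.5)
print(proj(c,[(.4905,.1315,.085),(.5017,.0765,.085)]))
E
```

```text
t 5.32 pos [0.4897 0.1368 0.1955] yaw 1.7678 shift mm [ -5.6  -0.4 120.5] share [-0.0093 -0.0007  0.2008] F [ 1.2 -0.6  0.6] w 0.602
turn share -0.029
[[252.62046932 197.78738286]
 [252.89033435 258.00636064]]
```

View pics/w1.png

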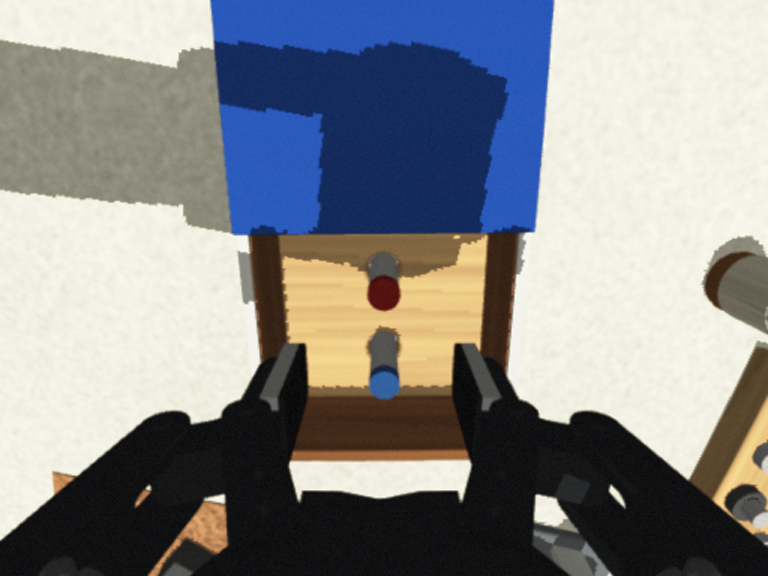

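```bash
python3 - <<'E'
from h import *
from q import inb
c=get_calibration("wrist")
im=np.load("w1.npy").astype(int);r,g,b=im[...,0],im[...,1],im[...,2]
for m in((r>2.2*g)&(r>60)&(b<80),(b>1.5*r)&(b>90)):
    m=m.astype(np.uint8);m[:165]=0;m[290:]=0;m[:,:220]=0;m[:,300:]=0
    n,l,st,ce=cv2.connectedComponentsWithStats(m);k=1+st[1:,4].argmax();print(st[k],ce[k]);P=back(c,[ce[k]],.085);print(P,inb(P))
E
```

```text
[246 184  20  23 371] [255.45552561 194.84097035]
[[0.49233263 0.13439314 0.085     ]] [[ 0.00194415 -0.03937903]]
[246 247  20  19 301] [255.85049834 256.36877076]
[[0.50399778 0.07853482 0.085     ]] [[ 0.00227374 -0.09644145]]
```

move_arm(targets=[[[60,-0.007,0.002,0.05,0],[60,0,0,0.05,0],[60,0,0,0.05,0],[60,0,0,0.04,0],[60,0,0,0.01,0]]])

```text
time: 5.78
tool_pos: [0.4885, 0.1324, 0.071]
tool_rot: [-0.003, 0.634, 0.773, -0.003]
contact_force: [-0.6, -0.2, -1.0]
gripper_width: 0.598
grasp_force: 0.0
```

move_arm(targets=[[[60,0,0,0,0],[0,0,0,0,0],[0,0,0,0,0],[0,0,0,0,0],[0,0,0,0,0]]])

```text
time: 6.2
tool_pos: [0.4935, 0.133, 0.0782]
tool_rot: [0.001, 0.633, 0.774, 0.001]
contact_force: [-1.3, 0.6, 5.8]
gripper_width: 0.193
grasp_force: 58.4
```

move_arm(targets=[[[0,0,0,0,0],[0,0,0,0,0]]])

```text
time: 6.37
tool_pos: [0.4935, 0.133, 0.0782]
tool_rot: [0.001, 0.633, 0.774, 0.001]
contact_force: [-0.9, -0.9, 6.5]
gripper_width: 0.191
grasp_force: 58.6
```

move_arm(targets=[[[0,0,0,-0.03,0],[0,0,0,-0.04,0],[0,0,0,-0.045,0],[0,0,0,-0.045,0],[0,0,0,0,0]]])

```text
time: 6.78
tool_pos: [0.4954, 0.1333, 0.1786]
tool_rot: [0.004, 0.633, 0.774, 0.004]
contact_force: [1.4, 1.0, -1.1]
gripper_width: 0.193
grasp_force: 59.9
```

move_arm(targets=[[[0,0,0,0,0],[0,0,-0.025,0,0],[0,0,-0.025,0,0],[0,0,0,0,0],[0,0,0,0,0]]])

```text
time: 7.2
tool_pos: [0.4613, 0.1267, 0.1696]
tool_rot: [-0.001, 0.633, 0.774, -0.001]
contact_force: [0.6, 0.3, -1.4]
gripper_width: 0.189
grasp_force: 59.7
```

```bash
python3 go.py -0.03 -0.118 .161 b 1.7708; python3 - <<'E'
from h import *
im=grab_frame("scene");np.save("s1.npy",im);save("s1",im[100:250,220:400],4)
im=grab_frame("wrist");np.save("w2.npy",im)
E
```

```text
t 7.2 pos [0.4613 0.1267 0.1696] yaw 1.7702 shift mm [-77.3   0.1   8.6] share [-0.1288  0.0002  0.0143] F [ 0.6  0.3 -1.4] w 0.189
turn share -0.006
```

View pics/s1.png

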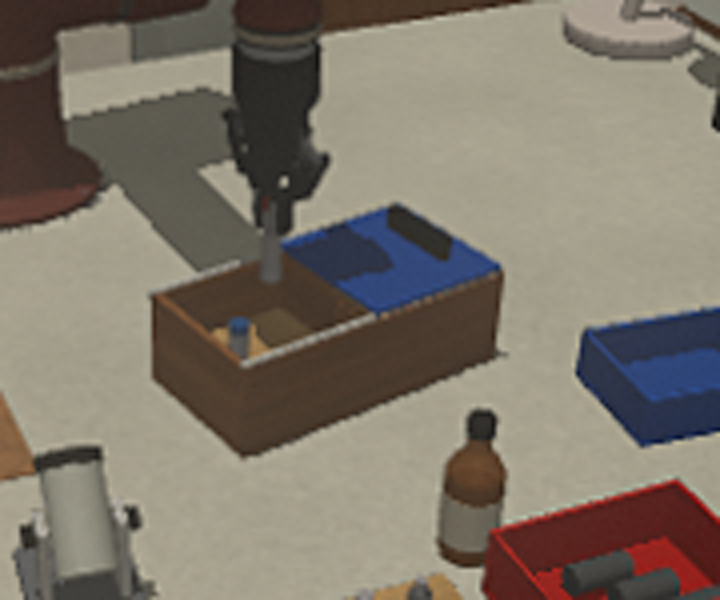

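move_arm(targets=[[[0,-0.06,0,0,0],[0,-0.06,0,0,0],[0,0,0,0,0],[0,0,0,0.011,0],[0,0,0,0.011,0]]])

```text
time: 7.72
tool_pos: [0.4774, 0.0563, 0.1582]
tool_rot: [0.0, 0.633, 0.774, 0.0]
contact_force: [0.8, -0.0, -1.9]
gripper_width: 0.19
grasp_force: 59.7
```

move_arm(targets=[[[0,0,0,0,0],[0,0,0,0,0],[0,-0.01,0,0,0],[0,0,0,0,0],[0,0,0,0,0]]])

```text
time: 8.13
tool_pos: [0.4782, 0.0505, 0.1589]
tool_rot: [0.0, 0.633, 0.774, 0.0]
contact_force: [0.4, -0.9, -2.0]
gripper_width: 0.193
grasp_force: 59.7
```

```bash
python3 go.py -0.03 -0.127 .156 b 1.7708
```

```text
t 8.13 pos [0.4782 0.0505 0.1589] yaw 1.7706 shift mm [-8.2 -1.4  2.9] share [-0.0137 -0.0024  0.0048] F [ 0.4 -0.9 -2. ] w 0.193
turn share -0.002
```

move_arm(targets=[[[0,-0.005,0,0.006,0],[0,-0.005,0,0,0],[0,-0.005,0,0,0],[0,-0.005,0,0,0],[0,0,0,0,0]]])

```text
time: 8.55
tool_pos: [0.4798, 0.0404, 0.1547]
tool_rot: [-0.003, 0.633, 0.774, 0.002]
contact_force: [-1.7, 8.4, 0.2]
gripper_width: 0.191
grasp_force: 59.8
```

move_arm(targets=[[[0,-0.005,0,0,0],[0,-0.005,0,0,0],[0,0,0,0,0]]])

```text
time: 8.8
tool_pos: [0.4809, 0.0346, 0.155]
tool_rot: [-0.003, 0.633, 0.774, 0.002]
contact_force: [-2.8, 7.6, 0.8]
gripper_width: 0.192
grasp_force: 60.3
```

```bash
python3 go.py -0.03 -0.127 .156 b 1.7708; python3 -c "
from h import *
im=grab_frame('scene');save('s2',im[120:220,230:330],5)"
```

```text
t 8.8 pos [0.4809 0.0346 0.155 ] yaw 1.7697 shift mm [ 7.9 -0.9 -1. ] share [ 0.0131 -0.0015 -0.0016] F [-2.8  7.6  0.8] w 0.192
turn share -0.01
```

View pics/s2.png

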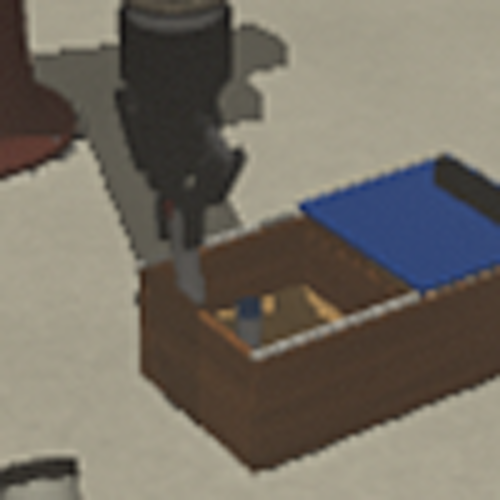

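move_arm(targets=[[[0,-0.005,0,0,0],[0,-0.005,0,0,0],[0,-0.005,0,0.001,0],[0,-0.005,0,0.001,0],[0,-0.005,0,0.001,0]]])

```text
time: 9.27
tool_pos: [0.484, 0.0204, 0.1536]
tool_rot: [-0.003, 0.633, 0.774, 0.002]
contact_force: [-2.5, 6.9, -1.1]
gripper_width: 0.194
grasp_force: 61.0
```

move_arm(targets=[[[0,-0.005,0,0.001,0],[0,-0.005,0,0.002,0],[0,-0.005,0,0.002,0],[0,-0.005,0,0.0025,0],[0,-0.005,0,0.0025,0]]])

```text
time: 9.68
tool_pos: [0.4875, 0.0048, 0.1479]
tool_rot: [-0.002, 0.633, 0.774, 0.002]
contact_force: [-2.4, 6.6, 3.2]
gripper_width: 0.191
grasp_force: 58.5
```

move_arm(targets=[[[0,-0.005,0,0.003,0],[0,-0.004,0,0.002,0],[0,0,0,0,0]]])

```text
time: 9.93
tool_pos: [0.4886, -0.001, 0.1447]
tool_rot: [-0.001, 0.633, 0.774, 0.001]
contact_force: [-2.4, 5.8, 1.5]
gripper_width: 0.193
grasp_force: 58.6
```

```bash
python3 go.py -0.03 -0.127 .156 b 1.7708; python3 -c "
from h import *
im=grab_frame('scene');save('s3',im[100:220,210:330],5);im=grab_frame('wrist');np.save('w3.npy',im)"
```

```text
t 9.93 pos [ 0.4886 -0.001   0.1447] yaw 1.7698 shift mm [ 44.3  -1.5 -11.1] share [ 0.0739 -0.0024 -0.0185] F [-2.4  5.8  1.5] w 0.193
turn share -0.01
```

View pics/s3.png

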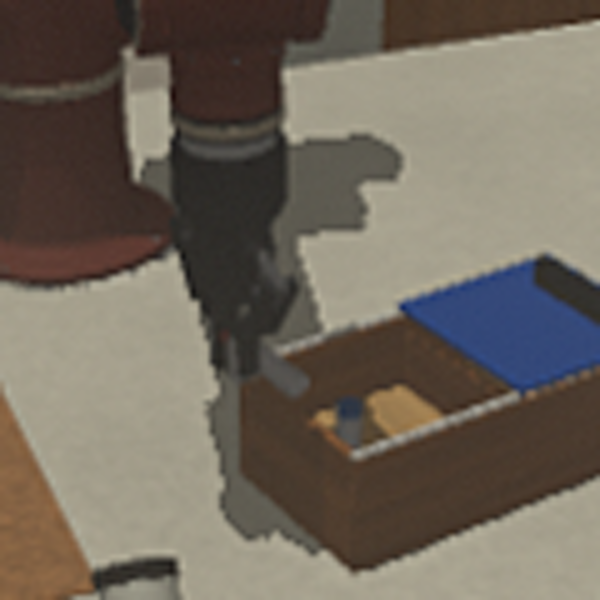

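move_arm(targets=[[[0,0,0,-0.03,0],[0,0,0,-0.05,0],[0,0,0,-0.05,0],[0,0,0,-0.05,0],[0,0,0,0,0.84]]])

```text
time: 10.45
tool_pos: [0.4918, -0.0028, 0.2602]
tool_rot: [0.005, 0.667, 0.745, 0.003]
contact_force: [1.6, 0.0, -1.8]
gripper_width: 0.19
grasp_force: 59.2
```

move_arm(targets=[[[0,0,0,0,1],[0,0,0,0,1],[0,0,0,0,1],[0,0,0,0,1],[0,0,0,0,1]]])

```text
time: 10.87
tool_pos: [0.4886, -0.0024, 0.2522]
tool_rot: [0.0, 0.838, 0.545, -0.0]
contact_force: [-0.1, 0.5, -2.5]
gripper_width: 0.19
grasp_force: 59.2
```

move_arm(targets=[[[0,0,0,0,1],[0,0,0,0,1],[0,0,0,0,1],[0,0,0,0,1],[0,0,0,0,1]]])

```text
time: 11.28
tool_pos: [0.4886, -0.0024, 0.2522]
tool_rot: [0.0, 0.951, 0.31, -0.0]
contact_force: [0.2, 0.0, -1.6]
gripper_width: 0.19
grasp_force: 59.1
```

move_arm(targets=[[[0,0,0,0,1],[0,0,0,0,1],[0,0,0,0,1],[0,0,0,0,1],[0,0,0,0,1]]])

```text
time: 11.7
tool_pos: [0.4885, -0.0023, 0.2521]
tool_rot: [0.0, 0.999, 0.053, -0.0]
contact_force: [-1.0, 0.5, -2.6]
gripper_width: 0.185
grasp_force: 59.0
```

move_arm(targets=[[[0,0,0,0,1],[0,0,0,0,1],[0,0,0,0,0],[0,0,0,0,0],[0,0,0,0,0]]])

```text
time: 12.12
tool_pos: [0.4886, -0.0021, 0.2521]
tool_rot: [0.0, 0.999, -0.048, -0.0]
contact_force: [0.5, 0.3, -2.0]
gripper_width: 0.19
grasp_force: 59.0
```

```bash
python3 go.py 0.5777 -0.121 .211 w -0.0984; python3 -c "
from h import *
im=grab_frame('scene');np.save('s4.npy',im);im=grab_frame('wrist');np.save('w4.npy',im);save('w4',im,1.2)"
```

```text
t 12.12 pos [ 0.4886 -0.0021  0.2521] yaw -0.0959 shift mm [100.1 109.8  41.1] share [0.1669 0.183  0.0686] F [ 0.5  0.3 -2. ] w 0.19
turn share 0.024
```

View pics/w4.png

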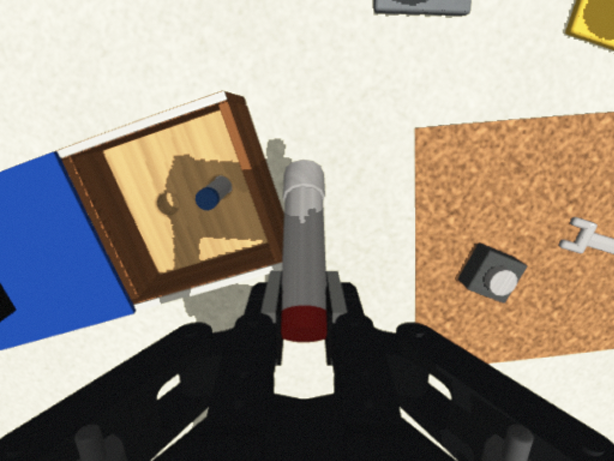

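```bash
python3 - <<'E'
from h import *
from scipy.optimize import least_squares
s=state();R=rot(s);p=np.array(s["tool_pos"]);c=get_calibration("wrist")
im=np.load("w4.npy");print([tuple(im[r,253]) for r in list(range(128,162,2))+list(range(250,262,2))+list(range(278,292,2))])
ph=np.linspace(0,2*np.pi,73)
def pred(v):
    th,sg=v;a=np.sin(th)*R[:,0]+np.cos(th)*R[:,2];n=np.cos(th)*R[:,0]-np.sin(th)*R[:,2];G=p+.006*R[:,2]
    ring=lambda t,r:proj(c,G+a*(sg-t)+r*(np.outer(np.cos(ph),n)+np.outer(np.sin(ph),R[:,1])))
    return np.array([ring(0,.01)[:,1].min(),ring(.016,.01)[0,1],ring(.072,.009)[0,1],ring(.08,.009)[:,1].max()]),G+a*sg,a,ring(0,.01).mean(0)
obs=np.array([160,187,307,341])/1.2
r=least_squares(lambda v:pred(v)[0]-obs,[.8,.067],x_scale=[1,.1]);P,F,a,cc=pred(r.x)
print(np.degrees(r.x[0]),r.x[1],r.fun,"face",F,"from tcp in tool",R.T@(F-p),cc)
# check by top/scene projection of face & red end
cs=get_calibration("scene");print(proj(cs,[F,F-.08*a]))
save("s4",np.load("s4.npy")[90:190,180:310],5)
E
```

```text
[(np.uint8(244), np.uint8(243), np.uint8(232)), (np.uint8(245), np.uint8(244), np.uint8(232)), (np.uint8(235), np.uint8(233), np.uint8(218)), (np.uint8(168), np.uint8(166), np.uint8(161)), (np.uint8(170), np.uint8(168), np.uint8(163)), (np.uint8(171), np.uint8(168), np.uint8(164)), (np.uint8(168), np.uint8(165), np.uint8(159)), (np.uint8(168), np.uint8(164), np.uint8(160)), (np.uint8(167), np.uint8(164), np.uint8(160)), (np.uint8(170), np.uint8(166), np.uint8(164)), (np.uint8(177), np.uint8(174), np.uint8(170)), (np.uint8(179), np.uint8(178), np.uint8(172)), (np.uint8(179), np.uint8(177), np.uint8(173)), (np.uint8(190), np.uint8(186), np.uint8(183)), (np.uint8(170), np.uint8(167), np.uint8(164)), (np.uint8(170), np.uint8(166), np.uint8(163)), (np.uint8(170), np.uint8(168), np.uint8(163)), (np.uint8(105), np.uint8(104), np.uint8(100)), (np.uint8(105), np.uint8(102), np.uint8(99)), (np.uint8(94), np.uint8(69), np.uint8(66)), (np.uint8(82), np.uint8(19), np.uint8(15)), (np.uint8(81), np.uint8(18), np.uint8(16)), (np.uint8(82), np.uint8(17), np.uint8(17)), (np.uint8(75), np.uint8(19), np.uint8(18)), (np.uint8(72), np.uint8(16), np.uint8(13)), (np.uint8(73), np.uint8(17), np.uint8(14)), (np.uint8(89), np.uint8(49), np.uint8(43)), (np.uint8(237), np.uint8(233), np.uint8(215)), (np.uint8(243), np.uint8(241), np.uint8(229)), (np.uint8(243), np.uint8(242), np.uint8(230))]
40.689978227733825 0.07141057322322303 [ 0.25839634 -0.21239856  0.22886619 -0.25169097] face [ 0.53489682 -0.00653543  0.19202105] from tcp in tool [4.65572505e-02 3.57377496e-18 6.01469518e-02] [252.8965042  144.42864517]
[[259.49957767 161.79870156]
 [255.13408812 138.00908253]]
```

View pics/s4.png

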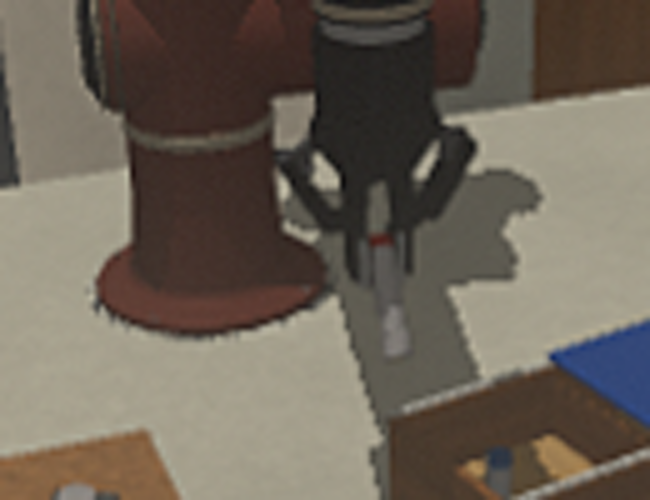

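move_arm(targets=[[[0,0.03,0.04,0,0.024],[0,0.04,0.045,0,0],[0,0.04,0.045,0,0],[0,0.035,0.035,0,0],[0,0.02,0.015,0,0]]])

```text
time: 12.63
tool_pos: [0.5777, -0.1223, 0.252]
tool_rot: [0.001, 0.999, -0.051, 0.0]
contact_force: [0.2, 0.4, -2.0]
gripper_width: 0.192
grasp_force: 59.2
```

move_arm(targets=[[[0,0.003,0.003,0.02,0],[0,0,0,0.02,0],[0,0,0,0.01,0],[0,0,0,0.006,0],[0,0,0,0,0]]])

```text
time: 13.05
tool_pos: [0.5765, -0.12, 0.2164]
tool_rot: [-0.001, 0.999, -0.05, -0.002]
contact_force: [-0.6, 0.6, -2.1]
gripper_width: 0.194
grasp_force: 59.2
```

move_arm(targets=[[[0,0,0,0,0],[0,0,0,0,0],[0,0,0,0,0]]])

```text
time: 13.3
tool_pos: [0.5782, -0.121, 0.2195]
tool_rot: [0.0, 0.999, -0.05, 0.001]
contact_force: [-0.5, -0.3, -2.2]
gripper_width: 0.191
grasp_force: 59.2
```

```bash
python3 go.py 0.5786 -0.1211 .2175 w -0.0984; python3 - <<'E'
from h import *
s=state();R=rot(s);F=s["tool_pos"]+R@np.array([.0466,0,.0601]);c=get_calibration("wrist")
im=grab_frame("wrist");o=im.copy()
L=np.array([.6671,-.1299,.115]);v=np.array([-.9952,.0982,1])/2**.5
P=proj(c,[F,L,L+.06*v]);print(F,P,"along",(F-L)@v,"off",F-L-v*((F-L)@v))
for q in P: cv2.drawMarker(o,tuple(int(round(t)) for t in q),(255,0,255),0,8)
a=cv2.resize(o[20:200,150:370],None,fx=1.8,fy=1.8)
m=grab_frame("scene")[130:310,130:350].copy()
m=cv2.resize(m,None,fx=1.8,fy=1.8);save("fin",np.hstack([a,m]),1)
E
```

```text
t 13.3 pos [ 0.5782 -0.121   0.2195] yaw -0.0999 shift mm [0.4 0.  2. ] share [0.0007 0.0001 0.0034] F [-0.5 -0.3 -2.2] w 0.191
turn share -0.014
[ 0.62462625 -0.12569974  0.15949005] [[252.91307836 144.76590046]
 [252.79803674  74.96376604]
 [252.92540831 143.8045991 ]] along 0.061640188244674515 off [ 9.03229949e-04 -7.99011368e-05  9.03851844e-04]
```

View pics/fin.png

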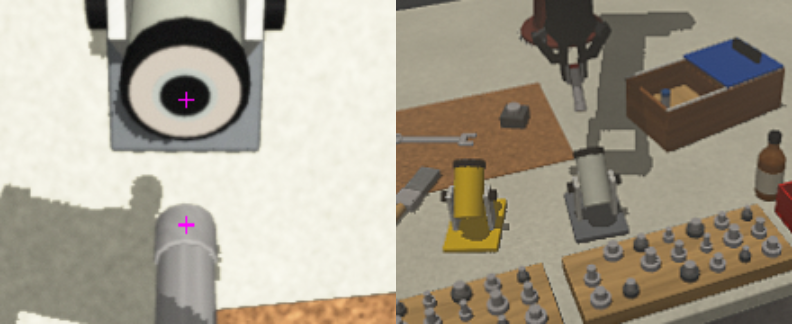

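```bash
python3 -c "
from plant import job
print(job.job_done())"
```

```text
the job is handed in; nothing more can be done
None
```

I handed the job in at about 13 s on the robot's clock: the cover is open, and the red-ended punch is held still, tilted about 41–48° against the lens's 45°. By my image measurements its face is centred about 6 cm in front of the lens; no verdict came back.

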